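Stow test cups and grease tins behind the sprung keeper

ROBOT

A 7-joint arm with a two-finger parallel gripper is mounted at the origin on the work surface. World frame = base frame: x ahead of the robot, y to its left, z up, the work surface at z = 0. Lengths are in mm, angles in rad, forces in N, time in s.
With the tool pointing down it reaches from about 350 to 900 mm from the base axis. Payload 19.9 kg.
Tool frame: the origin (TCP) lies at the very end of the fingers, on their centre line; the grasp point (between the pads) lies 19 mm behind it; z points along the fingers, y is the line along which they close (so a half turn about z gives the same grasp; the last joint's range is limited). The gripper opens to 94 mm and grips with 3 to 60 N. Pads are 16 mm wide; open, the fingers measure 119 mm over their backs; the gripper's body (75 mm by 177 mm) begins 78 mm behind the grasp point.
Start: joints at [-0.042, 0.417, -0.01, 1.614, 0.005, 1.111, -0.053], TCP at [624.979, 0.002, 205.425] pointing down, gripper open.
Joint ranges: [-2.81, 2.81], [-0.39, 2.02], [-1.27, 1.25], [0.06, 2.57], [-1.19, 4.33], [0.19, 2], [-2.82, 2.82]. Speed limits (rad/s): [1.89, 1.89, 2.39, 2.39, 3.01, 3.01, 3.01].

INTERFACE

Orientations are given as a 3x3 rotation matrix whose columns are the frame's x, y, z axes.
In Python, from bench import bot gives the robot as it stands.
- The arm moves only by the tool play_rows, never from a script. Its argument "commands" is text: rows parted by semicolons, each of 5 numbers parted by spaces: the shift along the world's x, y, z scaled (see below), then the turn about the world's z scaled (see below), then the closure, from 0 (fully open) to 1 (shut). A call has 1 to 5 rows; each row is the pose to reach, as a shift and turn from the pose commanded when the call began; what a row does not reach only later rows make up. The controller multiplies each number of a shift by 250 mm and each number of a turn by 90 degrees. A row lasts 1/8 s, in which the tool goes at most 62.5 mm and 10.7 degrees, less where a joint would pass 70% of its speed; a pose out of reach is approached as far as the arm can. A call with a number of a shift or a turn outside -1 to 1 is refused whole. A call with a gripper value outside its range is refused whole. The fingers move at their own pace and stop on an object; "newtons" is the grip in N (left out, the last holds). Time passes only in rows, so rows that repeat a pose let the fingers close. It gives the time, the measured TCP pose, the force, the opening and the grip force at its end, in the units of the state.
- bot.sense(): the state, without advancing time (a new reading comes with each control period).
- bot.read_camera(name): name is "scene" or "side" or "wrist"; returns a dict with "pixels" (384x512x3 uint8, red, green, blue), "vfov" (degrees; the focal length in pixels is half the picture's height over the tangent of half this angle, whatever the lens; pixels are square), "cx", "cy" (the principal point, pixels), "pose" (4x4, takes a point from camera to world coordinates); the wrist camera has in their place "hand_eye" (4x4, takes a point from camera to tool coordinates, whose origin is the TCP and whose axes are the flange's). Camera axes: x right, y down, z forward; pixel columns grow to the right and rows downward; lengths in mm; the calibration is good to about 2 mm. A picture is of the moment at which its call begins: read the wrist's pose just before it. There is no depth.
- bot.finish_job(): hands the job in; it is judged then, once.
The state is a dict: "clock": time; "joint_positions": joint angles; "joint_velocities": joint speeds; "joint_efforts": joint torques, N m; "tool_pos": TCP position; "eef_rot": TCP orientation; "wrist_force": force on the tool from outside, world axes, zero at the start; "wrist_torque": the same for the moment, N m; "gripper_width": finger opening in mm; "grasp_force": force on a finger pad.
Only numpy, scipy, OpenCV 4.12 (cv2) and the standard library are available. Lean on these libraries where they do the work, as an engineer would, in place of code of your own. Each camera call takes 0.05 s, during which the arm holds its last target. There are 200 camera calls.

TASK

Clear the test bench into the rack: pull the rack's spring-loaded red keeper bar back by its orange knob, hook it sideways into its holding notch so that it stays there by itself, then stack every aluminium cup mouth-down in one neat straight column on the yellow pad and stand each grease tin upright on a black pad of its own. Only when everything is standing in the rack, unhook the keeper and let it come back until it holds the load up against the blue back rail. Leave the wrench, the bearing ring and the jar where they are.

Things in the scene. Friction and masses are not known exactly. Their poses are not given: they have to be found in the camera images.
- rack: fixed aluminium rack; origin under it at table height, +x towards its blue back rail (away from the robot), +y left along the rail. Floor plate 10 mm thick, x -100..50, y -275..205 mm. Rail: front face at x = 35 mm, top 34 mm above the table. At its right end (y -275..-192) a steel gate plate, top 58 mm above the table, with the L-shaped slot in which the keeper's stem runs.
- pull (a joint): keeper travel along rack -x, towards the robot (m), 0 to 0.082. 0 = home, bar lying across the middle of the pads. The spring pulls it home with 3 N at 0, 5 N at 0.03, 8 N at 0.07. Items touching the back rail stop it at 0.030. It rests at about 0.070 when hooked in the notch.
- park (a joint): keeper travel sideways along rack -y, to the right (m), 0 to 0.016; no spring, 1 N friction. Moves off 0 by over 2 mm only where pull exceeds 0.071. To hook: pull to 0.079, go sideways the full 0.016, ease off; the stem rests on the notch's lip and stays. To unhook: pull to 0.077, bring it back to 0, let it return.
- knob: orange knob on the keeper, 28 x 28 x 44 mm high, sides along the rack's x and y; origin at its centre, 86 mm above the table. Moves with pull and park, never turns. From under it the red keeper bar (12 mm thick, 16 high, centred 30 mm above the table) runs 425 mm along rack +y; the bar's item-side face is 6 mm on the +x side of the knob's centre.
- pad_cups: yellow round flat pad, 72 mm across, in the rack floor, for the cups; origin at its centre on the surface, 10 mm above the table. An item 64 mm across, centred on a pad, just touches the back rail. The three pads lie in a row 130 mm apart along rack y, in varying order.
- pad_tin1: black round pad, 72 mm across, as pad_cups; place for one grease tin (either).
- pad_tin2: black round pad, 72 mm across, as pad_cups; place for one grease tin (either).
- cup1: loose aluminium cup, 64 mm outside diameter, 45 mm high, wall 5 mm, closed end 6 mm, about 130 g, standing mouth-down; origin at the centre of its rim (the open end, below), z up towards the closed end. May be absent.
- cup2: loose aluminium cup, 64 mm outside diameter, 45 mm high, wall 5 mm, closed end 6 mm, about 130 g, standing mouth-down; origin at the centre of its rim (the open end, below), z up towards the closed end. May be absent.
- cup3: loose aluminium cup, 64 mm outside diameter, 45 mm high, wall 5 mm, closed end 6 mm, about 130 g, standing mouth-down; origin at the centre of its rim (the open end, below), z up towards the closed end. May be absent.
- cup4: loose aluminium cup, 64 mm outside diameter, 45 mm high, wall 5 mm, closed end 6 mm, about 130 g, standing mouth-down; origin at the centre of its rim (the open end, below), z up towards the closed end. May be absent.
- tin1: loose squat grease tin, grey with an orange band, 64 mm diameter up to 68 mm, above it a black lid 56 mm across up to 84 mm; about 300 g; origin at the centre of its underside, z up.
- tin2: loose squat grease tin, grey with an orange band, 64 mm diameter up to 68 mm, above it a black lid 56 mm across up to 84 mm; about 300 g; origin at the centre of its underside, z up.
- wrench: bystander: steel wrench 170 mm long lying flat, along its own x; origin under its middle
- bearing: bystander: steel bearing ring, 80 mm across, 22 mm high; origin at the centre of its underside
- jar: bystander: amber jar, 60 mm across, 75 mm high; origin at the centre of its underside

How it is judged (in metres and radians):
On the way, in this order (a step that is already met when the one before it is completed fails the run):
1. the keeper is hooked in its notch and holds there with the hand off the knob (value of joint pull above 0.062 m and value of joint park above 0.009 m and contact force between the fingers and knob below 0.2 N), for 0.5 s.
2. with the keeper still hooked back, all cups are stacked mouth-down on the yellow pad and each tin stands on a black pad (horizontal distance between each of cup1, cup2, cup3, cup4 and pad_cups below 0.025 m and angle between each of cup1, cup2, cup3, cup4, tin1, tin2's own z axis and vertical below 0.1 rad and height (world z) of cup1 between 0.005 and 0.155 m and height (world z) of cup2 between 0.005 and 0.155 m and height (world z) of cup3 between 0.005 and 0.155 m and height (world z) of cup4 between 0.005 and 0.155 m and horizontal distance between cup1 and cup2 below 0.015 m and horizontal distance between each of cup1, cup2 and cup3 below 0.015 m and horizontal distance between each of cup1, cup2, cup3 and cup4 below 0.015 m and (horizontal distance between tin1 and pad_tin1 below 0.025 m or horizontal distance between tin1 and pad_tin2 below 0.025 m) and height (world z) of tin1 between 0.005 and 0.016 m and (horizontal distance between tin2 and pad_tin1 below 0.025 m or horizontal distance between tin2 and pad_tin2 below 0.025 m) and height (world z) of tin2 between 0.005 and 0.016 m and value of joint pull above 0.062 m and value of joint park above 0.009 m), for 0.4 s.
At the end, for the whole second after the job is handed in: Cups mouth-down in one column on the yellow pad (25 mm of its centre, 15 mm of each other, tilt under 0.1 rad); each tin upright within 25 mm of a black pad's centre, on the floor plate; all at rest; keeper out of its notch (park below 6 mm) and against the load (pull below 40 mm) (horizontal distance between each of cup1, cup2, cup3, cup4 and pad_cups below 0.025 m and angle between each of cup1, cup2, cup3, cup4, tin1, tin2's own z axis and vertical below 0.1 rad and height (world z) of cup1 between 0.005 and 0.155 m and height (world z) of cup2 between 0.005 and 0.155 m and height (world z) of cup3 between 0.005 and 0.155 m and height (world z) of cup4 between 0.005 and 0.155 m and horizontal distance between cup1 and cup2 below 0.015 m and horizontal distance between each of cup1, cup2 and cup3 below 0.015 m and horizontal distance between each of cup1, cup2, cup3 and cup4 below 0.015 m and (horizontal distance between tin1 and pad_tin1 below 0.025 m or horizontal distance between tin1 and pad_tin2 below 0.025 m) and height (world z) of tin1 between 0.005 and 0.016 m and (horizontal distance between tin2 and pad_tin1 below 0.025 m or horizontal distance between tin2 and pad_tin2 below 0.025 m) and height (world z) of tin2 between 0.005 and 0.016 m and linear speed of each of cup1, cup2, cup3, cup4, tin1, tin2 below 0.03 m/s and value of joint pull below 0.04 m and value of joint park below 0.006 m); the robot touches nothing.
It fails at once if the wrench is moved by more than 4 cm (distance of wrench from where it was at the start of the episode above 0.04 m).
It fails at once if the bearing is moved by more than 4 cm (distance of bearing from where it was at the start of the episode above 0.04 m).
It fails at once if the jar is moved by more than 4 cm (distance of jar from where it was at the start of the episode above 0.04 m).
Of cup1, cup2, cup3, cup4 only 2 to 4 are there at a start; the rules pass over those that are not, and their reading is None.
At some moment in a run one of tin1, tin2 may be knocked a few centimetres aside while the robot is not near it.
It also fails if it takes over 210 s, if anything falls off the work surface, if the arm or the gripper's body presses on something with over 40 N, if the wrist force passes 120 N, or if a joint passes its speed limit or range.

## Working session

There is one attempt and no reset: what is moved stays moved. The work goes in short steps, Python scripts to look and compute and a tool call to move; the robot and the scene stay as the last step left them, time stands still between calls to the robot, and variables do not carry over. Pictures are saved under pics/ and viewed, at most 14 in all, crops included, and the job is handed in when it is done.

Besides the shell and the picture viewer there is one more tool, called after "Request:" as name(argument=value, ...) on one line, values as JSON. play_rows: Moves the arm, as the interface text tells. Its arguments: {"type":"object","properties":{"commands":{"type":"string"},"newtons":{"type":"number"}},"required":["commands"]}

```bash
ls; mkdir -p pics
cat > h.py <<'E'
import numpy as np, cv2
from bench import bot
def K(c):
    f=c["pixels"].shape[0]/2/np.tan(np.radians(c["vfov"])/2)
    return f,c["cx"],c["cy"]
def look(name,fn=None):
    s=bot.sense(); c=bot.read_camera(name)
    if "pose" in c: T=np.array(c["pose"])
    else:
        W=np.eye(4); W[:3,:3]=s["eef_rot"]; W[:3,3]=s["tool_pos"]; T=W@np.array(c["hand_eye"])
    c["T"]=T
    if fn: cv2.imwrite("pics/"+fn,cv2.cvtColor(c["pixels"],cv2.COLOR_RGB2BGR))
    return c
def ray(c,u,v,z):
    f,cx,cy=K(c); T=c["T"]
    d=T[:3,:3]@np.array([(u-cx)/f,(v-cy)/f,1]); o=T[:3,3]
    return o+d*(z-o[2])/d[2]
def proj(c,p):
    f,cx,cy=K(c); q=np.linalg.inv(c["T"])@np.append(p,1)
    return f*q[0]/q[2]+cx,f*q[1]/q[2]+cy
E
python3 - <<'E'
from h import *
print({k:np.round(v,3).tolist() for k,v in bot.sense().items()})
for n in("scene","side","wrist"):
    c=look(n,n+"0.png"); print(n,c["vfov"],c["cx"],c["cy"],np.round(c["T"],3).tolist())
E
```

```text
pics
{'clock': 0.0, 'joint_positions': [-0.041, 0.418, -0.01, 1.614, 0.005, 1.111, -0.053], 'joint_velocities': [-0.001, 0.001, 0.002, -0.001, 0.0, 0.001, 0.0], 'joint_efforts': [0.004, -85.126, 0.64, -42.599, -0.049, 0.019, 0.0], 'tool_pos': [624.618, -0.011, 204.816], 'eef_rot': [[-0.0, 1.0, -0.001], [1.0, 0.0, -0.0], [-0.0, -0.001, -1.0]], 'wrist_force': [0.063, -0.146, 0.428], 'wrist_torque': [0.049, 0.017, 0.013], 'grasp_force': 0.0, 'gripper_width': 94.148}
scene 47.55263662812864 258.36415720391165 190.6072364148343 [[0.125, 0.838, -0.532, 1160.14], [0.992, -0.11, 0.06, -70.115], [-0.008, -0.535, -0.845, 1126.898], [0.0, 0.0, 0.0, 1.0]]
side 46.20195903336498 250.6370008318724 197.61605610262814 [[0.896, -0.3, 0.328, -3.393], [-0.444, -0.588, 0.676, -1004.622], [-0.01, -0.751, -0.66, 1077.549], [0.0, 0.0, 0.0, 1.0]]
wrist 70.48424384281682 258.5493703243386 192.76117697089953 [[1.0, 0.0, 0.0, 626.015], [0.0, -0.964, -0.265, 77.282], [0.0, 0.265, -0.964, 384.673], [0.0, 0.0, 0.0, 1.0]]
```

View pics/scene0.png

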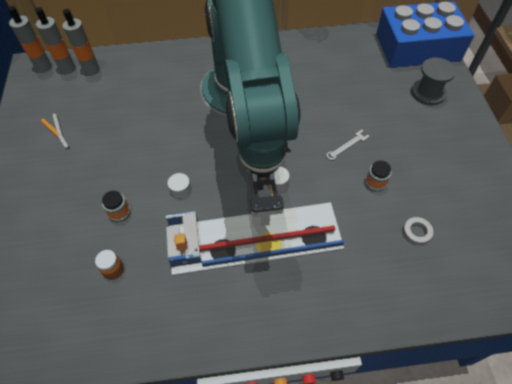

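View pics/side0.png

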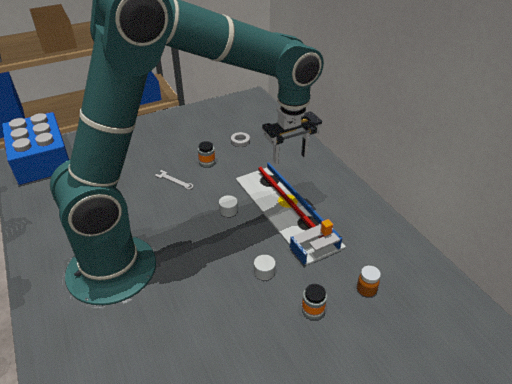

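Scene picture: robot at the top, with the knob at (181,242). The bar runs (200,246)–(335,230), with black pads at (224,250) and (313,235) and the yellow pad at (268,240). Cups are at (179,184) and (281,177), tins at (115,205) and (379,175), and the jar at (108,263). The side picture shows the same two cups, at (229,206) and (264,267).

```bash
cat >> h.py <<'E'
def mask(c,lo,hi,box=None):
    h=cv2.cvtColor(c["pixels"],cv2.COLOR_RGB2HSV); m=cv2.inRange(h,lo,hi)
    if box:
        z=np.zeros_like(m); x0,y0,x1,y1=box; z[y0:y1,x0:x1]=m[y0:y1,x0:x1]; m=z
    return m
def blobs(m,amin=20):
    n,l,s,ce=cv2.connectedComponentsWithStats(m)
    return [(s[i][4],s[i][:4].tolist(),ce[i].round(1).tolist()) for i in range(1,n) if s[i][4]>=amin]
E
python3 - <<'E'
from h import *
for n in("scene","side"):
    c=look(n)
    for nm,lo,hi in(("red",(0,150,70),(5,255,255)),("red2",(174,150,70),(180,255,255)),("orange",(8,180,130),(22,255,255)),("yellow",(24,150,100),(34,255,255)),("black",(0,0,0),(180,255,40)),("blue",(105,120,40),(125,255,255)),("white",(0,0,165),(180,40,255))):
        print(n,nm,[b for b in blobs(mask(c,lo,hi,(95,150,440,290) if n=="scene" else (130,120,400,320)),25)])
c=look("scene")
for nm,u,v,z in(("cupA",179,180,45),("cupB",281,175,45),("tinA",114,198,84),("tinB",380,168,84),("jar",106,258,75),("bear",419,230,20),("wrench",348,145,5),("knob",180.5,238,108),("barL",201,245,38),("barR",335,230,38),("padY",268,243,10)):
    print(nm,ray(c,u,v,z).round())
E
```

```text
scene red [(np.int32(229), [266, 227, 68, 12], [301.1, 232.3]), (np.int32(186), [200, 238, 61, 12], [226.7, 243.3])]
scene red2 []
scene orange []
scene yellow [(np.int32(39), [269, 240, 10, 9], [273.1, 243.8])]
scene black [(np.int32(31), [280, 150, 9, 6], [282.7, 152.0]), (np.int32(220), [250, 170, 25, 23], [261.8, 180.6]), (np.int32(34), [372, 170, 15, 8], [378.6, 174.2]), (np.int32(181), [104, 192, 18, 17], [111.7, 200.0])]
scene blue [(np.int32(484), [202, 240, 142, 25], [270.9, 252.4]), (np.int32(72), [172, 256, 13, 10], [177.7, 259.7])]
scene white [(np.int32(33), [331, 150, 11, 6], [335.5, 152.2]), (np.int32(162), [276, 167, 13, 16], [281.7, 175.1]), (np.int32(285), [168, 173, 21, 18], [178.0, 181.6]), (np.int32(1485), [267, 203, 74, 39], [305.2, 219.5]), (np.int32(1406), [166, 212, 60, 45], [195.1, 232.5]), (np.int32(240), [405, 218, 27, 23], [418.0, 229.1]), (np.int32(160), [281, 238, 24, 10], [291.9, 242.9]), (np.int32(130), [269, 246, 74, 13], [305.0, 252.3]), (np.int32(280), [96, 250, 20, 18], [105.0, 258.7]), (np.int32(73), [201, 252, 12, 9], [205.7, 256.0]), (np.int32(
[... 1295 characters left out ...]
18], [172.2, 178.5]), (np.int32(796), [236, 171, 43, 40], [258.4, 190.3]), (np.int32(48), [278, 182, 12, 12], [283.5, 188.2]), (np.int32(160), [219, 196, 18, 11], [227.5, 201.0]), (np.int32(425), [280, 225, 41, 21], [299.8, 233.1]), (np.int32(191), [310, 233, 29, 16], [323.8, 241.0]), (np.int32(67), [305, 248, 9, 15], [309.3, 255.3]), (np.int32(269), [254, 255, 21, 16], [264.2, 262.4]), (np.int32(208), [362, 266, 18, 14], [370.5, 272.5])]
cupA [ 411. -223.   45.]
cupB [433.  82.  45.]
tinA [ 475. -401.   84.]
tinB [473. 367.  84.]
jar [ 653. -415.   75.]
bear [654. 444.  20.]
wrench [318. 322.   5.]
knob [ 637. -216.  108.]
barL [ 630. -170.   38.]
barR [632. 204.  38.]
padY [634.  15.  10.]
```

View pics/wrist0.png

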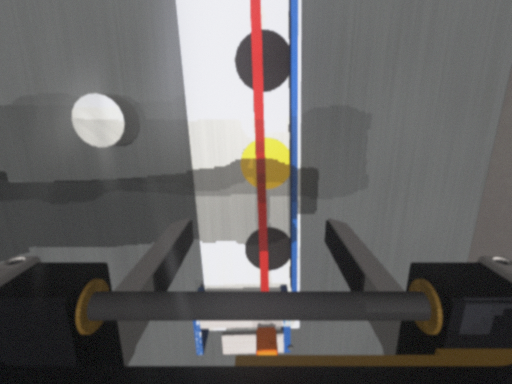

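The wrist picture (right is +x, up is +y) shows the yellow pad at (266,163), black pads at (264,60) and (269,248), the bar down column ~260 and a cup at (98,120).

Run:
```python
from h import *
c=look("wrist")
for nm,box in(("yel",(225,120,310,205)),):
    m=mask(c,(20,120,80),(36,255,255),box); print(nm,blobs(m))
    x,y,w,h=cv2.boundingRect(m)
    for v in(y,y+h): print(ray(c,x+w/2,v,10).round(1))
    for u in(x,x+w): print(ray(c,u,y+h/2,10).round(1))
for u,v in((264,60),(266,163),(269,248)): print("pad",ray(c,u,v,10).round(1))
red=mask(c,(0,150,60),(6,255,255))
for v in(20,100,160,220,270):
    w=np.where(red[v])[0]; print("bar",v,w.min(),w.max(),ray(c,w.min(),v,38).round(1),ray(c,w.max(),v,38).round(1))
bl=mask(c,(105,120,40),(125,255,255),(275,0,310,300))
for v in(20,100,160,220,270):
    w=np.where(bl[v])[0]; print("rail",v,ray(c,w.min(),v,34).round(1))
m=mask(c,(0,0,165),(180,40,255),(60,80,140,160)); print("cup",[ (b,ray(c,*b[2],45).round(1)) for b in blobs(m,200)])
s=look("side")
print("knob",ray(s,326.9,225.4,92).round(1),"tinA",ray(s,314.7,294.1,84).round(1),"tinB",ray(s,205.5,146.9,84).round(1),"cup",ray(s,264.2,262.4,45).round(1),ray(s,227.5,201,45).round(1))
```

```text
yel [(np.int32(1016), [265, 138, 25, 51], [276.0, 162.7]), (np.int32(453), [241, 142, 15, 44], [248.8, 163.5])]
[635.8  51.4  10. ]
[636.4 -20.1  10. ]
[602.   16.5  10. ]
[670.1  16.5  10. ]
pad [633.2 148.1  10. ]
pad [636.8  17.2  10. ]
pad [ 642.3 -112.5   10. ]
bar 20 252 259 [619. 184.  38.] [626.8 184.   38. ]
bar 100 255 261 [622.1  98.5  38. ] [629.3  98.5  38. ]
bar 160 258 258 [625.7  25.6  38. ] [625.7  25.6  38. ]
bar 220 260 264 [628.4 -56.4  38. ] [633.9 -56.4  38. ]
bar 270 261 266 [ 630. -133.   38.] [ 637.2 -133.    38. ]
rail 20 [662.2 185.3  34. ]
rail 100 [666.1  98.8  34. ]
rail 160 [668.5  25.   34. ]
rail 220 [671.1 -58.   34. ]
rail 270 [ 673.6 -135.4   34. ]
cup [((np.int32(2203), [71, 93, 53, 54], [97.4, 119.6]), array([431.8,  75.5,  45. ]))]
knob [ 639. -219.   92.] tinA [ 469.5 -416.7   84. ] tinB [467.4 356.4  84. ] cup [ 415.9 -228.    45. ] [431.1  73.3  45. ]
```

Request:
play_rows(commands="0.052 -0.868 0 0.022 0;0.052 -0.868 0 0.022 0;0.052 -0.868 0 0.022 0;0.052 -0.868 0 0.022 0;0.052 -0.868 0 0.022 0", newtons=30)

```text
clock: 1.02
tool_pos: [637.3, -220.0, 205.1]
eef_rot: [[-0.031, 1.0, -0.001], [1.0, 0.031, -0.001], [-0.001, -0.001, -1.0]]
wrist_force: [-0.2, -0.4, 0.4]
gripper_width: 94.1
grasp_force: 0.0
```

Run:
```python
from h import *
print(bot.sense()["tool_pos"])
c=look("wrist","w1.png"); print(proj(c,[638,-217,108]))
print([(b,ray(c,*b[2],108).round(1)) for b in blobs(mask(c,(6,150,90),(22,255,255)),60)])
s=look("scene","s1.png")
```

```text
[ 637.31941207 -219.98081714  205.05284677]
(np.float64(257.8977114266191), np.float64(191.13644978591992))
[((np.int32(611), [245, 175, 25, 28], [256.6, 189.6]), array([ 636.6, -215.4,  108. ])), ((np.int32(64), [432, 290, 10, 24], [437.1, 303.3]), array([ 855.4, -348.6,  108. ])), ((np.int32(65), [76, 312, 8, 21], [78.6, 323.2]), array([ 425. , -390.1,  108. ])), ((np.int32(66), [434, 315, 8, 18], [438.4, 323.5]), array([ 862.9, -377.1,  108. ]))]
```

View pics/w1.png

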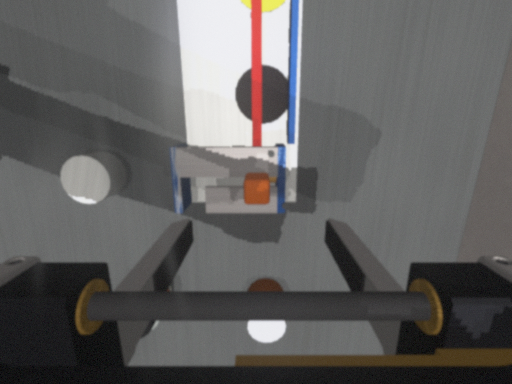

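View pics/s1.png

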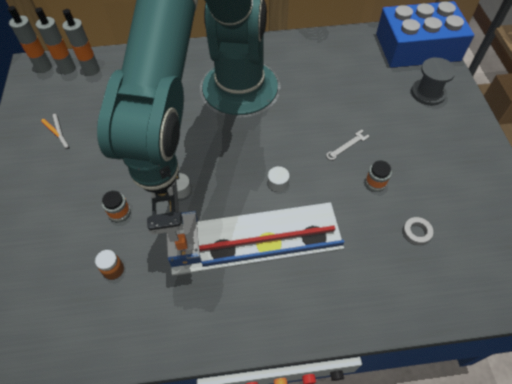

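The wrist picture shows the knob at (257,190) and the cup at (88,180). The scene picture confirms only two cups. Next I lower onto the knob and close.

Request:
play_rows(commands="0 0 -0.25 0 0;0 0 -0.525 0 0;0 0 -0.525 0 0;0 0 -0.525 0 0;0 0 -0.525 0 0")

```text
clock: 1.75
tool_pos: [639.6, -217.1, 77.1]
eef_rot: [[-0.035, 0.999, 0.004], [0.999, 0.035, -0.001], [-0.001, 0.004, -1.0]]
wrist_force: [0.0, 0.1, -0.0]
gripper_width: 93.7
grasp_force: 0.0
```

Request:
play_rows(commands="0 0 0 0 1;0 0 0 0 1;0 0 0 0 1;0 0 0 0 1;0 0 0 0 1", newtons=30)

```text
clock: 2.38
tool_pos: [638.0, -217.0, 74.2]
eef_rot: [[-0.035, 0.999, -0.0], [0.999, 0.035, -0.0], [-0.0, -0.0, -1.0]]
wrist_force: [0.1, 0.4, 0.0]
gripper_width: 47.6
grasp_force: 0.0
```

Request:
play_rows(commands="0 0 0 0 1;0 0 0 0 1;0 0 0 0 1;0 0 0 0 1")

```text
clock: 2.88
tool_pos: [636.4, -217.4, 74.2]
eef_rot: [[-0.034, 0.999, -0.003], [0.999, 0.034, 0.0], [0.0, -0.003, -1.0]]
wrist_force: [-11.5, 0.9, 9.1]
gripper_width: 28.1
grasp_force: 29.9
```

Request:
play_rows(commands="-0.1 -0.0035 0 0 1;-0.2 -0.007 0 0 1;-0.3 -0.01 0 0 1;-0.316 -0.011 0 0 1;-0.316 -0.011 0 0 1")

```text
clock: 3.5
tool_pos: [559.9, -219.7, 74.3]
eef_rot: [[-0.035, 0.999, 0.002], [0.999, 0.035, -0.0], [-0.0, 0.002, -1.0]]
wrist_force: [8.1, -1.1, -9.9]
gripper_width: 28.0
grasp_force: 30.0
```

Request:
play_rows(commands="-0.01 0 0 0 1;-0.01 0 0 0 1;-0.008 -0.03 0 0 1;-0.008 -0.066 0 0 1;-0.008 -0.066 0 0 1")

```text
clock: 4.12
tool_pos: [558.7, -236.2, 74.4]
eef_rot: [[-0.035, 0.999, 0.002], [0.999, 0.035, 0.0], [-0.0, 0.002, -1.0]]
wrist_force: [8.8, 0.1, -6.3]
gripper_width: 27.8
grasp_force: 30.0
```

Request:
play_rows(commands="0.015 0 0 0 1;0.03 0 0 0 1;0.04 0 0 0 1;0.04 0 0 0 1")

```text
clock: 4.62
tool_pos: [566.1, -236.1, 74.2]
eef_rot: [[-0.034, 0.999, -0.003], [0.999, 0.034, 0.001], [0.001, -0.003, -1.0]]
wrist_force: [-8.4, 3.6, 9.3]
gripper_width: 27.6
grasp_force: 30.0
```

Request:
play_rows(commands="0 0 0 0 0.5;0 0 0 0 0.5;0 0 0 0 0.3;0 0 0 0 0;0 0 0 0 0")

```text
clock: 5.25
tool_pos: [567.0, -236.2, 74.2]
eef_rot: [[-0.035, 0.999, -0.0], [0.999, 0.035, -0.0], [-0.0, -0.0, -1.0]]
wrist_force: [0.1, 0.7, -0.2]
gripper_width: 73.6
grasp_force: 0.0
```

Request:
play_rows(commands="0 0 0 0 0;0 0 0 0 0;0 0 0.25 0 0;0 0 0.5 0 0;0 0 0.5 0 0")

```text
clock: 5.88
tool_pos: [569.1, -237.1, 204.3]
eef_rot: [[-0.034, 0.999, 0.007], [0.999, 0.034, -0.003], [-0.003, 0.007, -1.0]]
wrist_force: [-0.1, -0.1, -1.0]
gripper_width: 94.4
grasp_force: 0.0
```

Run:
```python
from h import *
c=look("wrist","w2.png")
print([(b,ray(c,*b[2],108).round(1)) for b in blobs(mask(c,(6,150,90),(22,255,255),(150,100,350,280)),60)])
```

```text
[((np.int32(697), [243, 174, 25, 32], [255.2, 190.2]), array([ 567.6, -233.1,  108. ])), ((np.int32(288), [178, 267, 32, 13], [192.6, 273.9]), array([ 499.1, -334.7,  108. ]))]
```

View pics/w2.png

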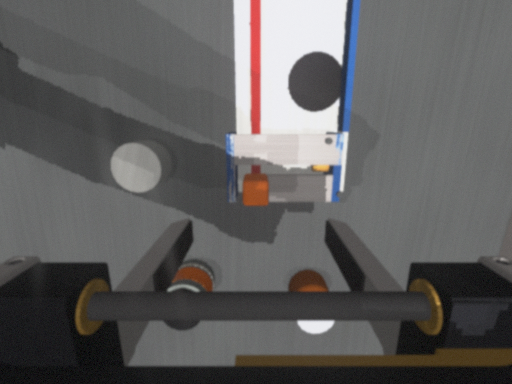

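The keeper is hooked: the knob is at (255,190), i.e. world (568,-234), and the bar is parked clear of the pads. Cup A is at (136,167).

Run:
```python
from h import *
c=look("wrist")
m=mask(c,(0,0,130),(180,50,255),(90,130,175,205)); print([(b,ray(c,*b[2],45).round(1)) for b in blobs(m,200)])
m=mask(c,(0,0,0),(180,255,70),(270,40,345,120)); print([(b,ray(c,*b[2],10).round(1)) for b in blobs(m,200)])
s=look("scene")
print("tinA",ray(s,111.7,200,84).round(1))
print("j",np.round(bot.sense()["joint_positions"],2), bot.sense()["tool_pos"])
for n,box in(("scene",(95,185,135,225)),("scene",(360,155,400,195)),("side",(190,135,225,170)),("side",(295,280,335,325))):
    q=look(n); m=mask(q,(0,0,0),(180,120,45),box)
    print(n,[(b,ray(q,*b[2],84).round(1)) for b in blobs(m,25)])
```

```text
[((np.int32(1871), [112, 144, 49, 49], [135.8, 168.4]), array([ 416.2, -225.3,   45. ]))]
[((np.int32(644), [320, 59, 25, 49], [334.4, 83.9]), array([ 662.8, -114. ,   10. ]))]
tinA [ 481.1 -407.1   84. ]
j [ 0.3   0.4   0.05  1.65 -0.02  1.09  0.4 ] [ 566.60139899 -236.08346714  198.54281782]
scene [((np.int32(242), [103, 192, 19, 17], [111.9, 199.8]), array([ 480.6, -406.5,   84. ]))]
scene [((np.int32(140), [372, 163, 17, 15], [380.0, 170.0]), array([479.6, 364.6,  84. ]))]
side [((np.int32(91), [200, 142, 13, 10], [205.5, 146.5]), array([468.4, 358.9,  84. ]))]
side [((np.int32(204), [306, 284, 19, 19], [314.9, 293.1]), array([ 471.8, -414.2,   84. ]))]
```

Request:
play_rows(commands="-0.2 0.02 0 0.1 0;-0.4 0.044 0 0.2 0;-0.604 0.044 0 0.3 0;-0.604 0.044 0 0.4 0;-0.604 0.044 0 0.5 0")

```text
clock: 6.85
tool_pos: [415.4, -225.3, 199.0]
eef_rot: [[-0.734, 0.679, -0.0], [0.679, 0.734, 0.0], [0.0, -0.0, -1.0]]
wrist_force: [-0.2, -0.3, 0.1]
gripper_width: 94.0
grasp_force: 0.0
```

Request:
play_rows(commands="0 0 0 0.1 0;0 0 0 0.2 0;0 0 0 0.3 0;0 0 0 0.4 0;0 0 0 0.5 0")

```text
clock: 7.48
tool_pos: [415.8, -225.2, 198.7]
eef_rot: [[-0.999, -0.04, -0.001], [-0.04, 0.999, 0.0], [0.001, 0.0, -1.0]]
wrist_force: [-0.2, 0.7, 0.5]
gripper_width: 93.9
grasp_force: 0.0
```

Request:
play_rows(commands="0 0 0 0 0;0 0 0 0 0")

```text
clock: 7.72
tool_pos: [415.9, -225.2, 198.9]
eef_rot: [[-1.0, -0.031, -0.0], [-0.031, 1.0, 0.0], [0.0, 0.0, -1.0]]
wrist_force: [-0.2, -0.7, -0.1]
gripper_width: 93.9
grasp_force: 0.0
```

Run:
```python
from h import *
c=look("wrist","w3.png"); print(proj(c,[416,-225,45]))
m=mask(c,(0,0,130),(180,50,255),(200,120,320,290)); print([(b,ray(c,*b[2],45).round(1)) for b in blobs(m,400)])
print("j",np.round(bot.sense()["joint_positions"],2), bot.sense()["tool_pos"])
```

```text
(np.float64(258.46116136836275), np.float64(180.46657147098867))
[((np.int32(10593), [200, 155, 120, 135], [260.9, 227.0]), array([ 478.8, -219.8,   45. ]))]
j [ 0.53  0.15 -0.11  1.98  0.02  1.    2.01] [ 415.89251566 -225.21342065  198.99122483]
```

View pics/w3.png

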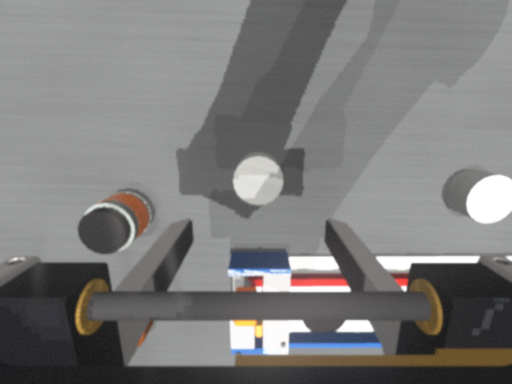

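The cup is at (258,180), exactly where predicted, and tin A is at (108,225). Descending to grip it.

Request:
play_rows(commands="0 0 -0.25 0 0;0 0 -0.5 0 0;0 0 -0.756 0 0;0 0 -0.756 0 0;0 0 -0.756 0 0.3")

```text
clock: 8.4
tool_pos: [416.9, -225.7, 12.0]
eef_rot: [[-0.999, -0.034, 0.001], [-0.034, 0.999, -0.001], [-0.001, -0.001, -1.0]]
wrist_force: [-0.5, 0.0, 0.3]
gripper_width: 87.4
grasp_force: 0.0
```

Request:
play_rows(commands="0 0 0 0 0.6;0 0 0 0 0.6;0 0 0 0 0.6;0 0 0 0 0.6;0 0 0 0 0.6", newtons=20)

```text
clock: 9.02
tool_pos: [416.8, -225.7, 11.5]
eef_rot: [[-0.999, -0.034, 0.002], [-0.034, 0.999, -0.001], [-0.002, -0.001, -1.0]]
wrist_force: [-2.9, 1.6, 16.7]
gripper_width: 63.2
grasp_force: 20.0
```

Request:
play_rows(commands="0 0 0.2 0 0.6;0 0 0.4 0 0.6;0.15 0.16 0.6 0 0.6;0.3 0.32 0.6 0 0.6;0.3 0.32 0.6 0 0.6")

```text
clock: 9.65
tool_pos: [493.7, -141.6, 161.6]
eef_rot: [[-0.999, -0.04, 0.003], [-0.04, 0.999, 0.0], [-0.003, 0.0, -1.0]]
wrist_force: [-1.3, -0.5, -1.7]
gripper_width: 63.3
grasp_force: 20.0
```

Request:
play_rows(commands="0.15 0.16 0 0 0.6;0.3 0.32 0 0 0.6;0.45 0.48 0 0 0.6;0.572 0.647 0 0 0.6;0.572 0.647 0 0 0.6")

```text
clock: 10.28
tool_pos: [634.8, 20.2, 159.8]
eef_rot: [[-0.999, -0.039, -0.0], [-0.039, 0.999, 0.001], [0.0, 0.001, -1.0]]
wrist_force: [-0.2, -2.0, -1.3]
gripper_width: 63.3
grasp_force: 20.0
```

Request:
play_rows(commands="0 0 0 0 0.6;0 0 0 0 0.6")

```text
clock: 10.52
tool_pos: [633.5, 15.0, 160.4]
eef_rot: [[-0.999, -0.033, 0.0], [-0.033, 0.999, -0.001], [0.0, -0.001, -1.0]]
wrist_force: [0.1, -1.1, -1.4]
gripper_width: 63.3
grasp_force: 20.0
```

Run:
```python
from h import *
c=look("wrist","w4.png"); p=bot.sense()["tool_pos"]; print(p)
print([(b,ray(c,*b[2],p[2]+34).round(1)) for b in blobs(mask(c,(0,0,130),(180,50,255),(180,120,340,290)),400)])
print("rimcheck",[proj(c,[p[0],p[1],z]) for z in (p[2]-10,p[2]+35)], proj(c,[636.5,16.5,10]))
```

```text
[633.6130966   15.10663325 160.45165294]
[((np.int32(4219), [266, 125, 74, 84], [311.2, 161.5]), array([579.5,  41.8, 194.5])), ((np.int32(3405), [180, 126, 52, 83], [202.0, 167.1]), array([584.5, -17.1, 194.5]))]
rimcheck [(np.float64(258.38754588238623), np.float64(223.20473212423622)), (np.float64(258.3124954611489), np.float64(251.85588135180944))] (np.float64(259.5368986918387), np.float64(183.29788329135914))
```

View pics/w4.png

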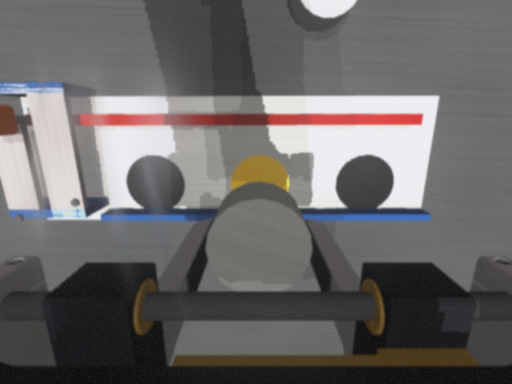

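The held cup is level at (260,245) above the yellow pad at (260,180). The black pads are at (155,183) and (364,183). Lowering now.

Request:
play_rows(commands="0 0 -0.2 0 0.6;0 0 -0.4 0 0.6;0 0 -0.51 0 0.6;0 0 -0.548 0 0.6;0 0 -0.548 0 0.6")

```text
clock: 11.2
tool_pos: [634.2, 16.1, 23.7]
eef_rot: [[-0.999, -0.034, 0.0], [-0.034, 0.999, -0.0], [-0.0, -0.0, -1.0]]
wrist_force: [0.4, -0.0, -1.2]
gripper_width: 63.0
grasp_force: 20.0
```

Request:
play_rows(commands="0 0 -0.005 0 0.6;0 0 -0.005 0 0.3;0 0 -0.005 0 0.2;0 0 -0.005 0 0;0 0 -0.005 0 0")

```text
clock: 11.82
tool_pos: [634.0, 16.5, 22.0]
eef_rot: [[-0.999, -0.035, 0.0], [-0.035, 0.999, -0.0], [-0.0, -0.0, -1.0]]
wrist_force: [0.2, 0.4, -0.7]
gripper_width: 91.6
grasp_force: 0.0
```

Request:
play_rows(commands="0 0 0.2 0 0;0 0 0.4 0 0;-0.2 0.06 0.552 0 0;-0.4 0.12 0.552 0 0;-0.4 0.12 0.552 0 0")

```text
clock: 12.45
tool_pos: [531.5, 47.5, 160.7]
eef_rot: [[-0.999, -0.037, 0.0], [-0.037, 0.999, -0.0], [-0.0, -0.0, -1.0]]
wrist_force: [2.2, 0.5, -0.4]
gripper_width: 94.0
grasp_force: 0.0
```

Request:
play_rows(commands="-0.2 0.06 0 0 0;-0.408 0.114 0 0 0;-0.408 0.114 0 0 0;-0.408 0.114 0 0 0;-0.408 0.114 0 0 0")

```text
clock: 13.08
tool_pos: [433.0, 74.8, 159.9]
eef_rot: [[-0.999, -0.034, 0.0], [-0.034, 0.999, 0.0], [-0.0, 0.0, -1.0]]
wrist_force: [0.1, -0.5, -0.2]
gripper_width: 94.1
grasp_force: 0.0
```

Run:
```python
from h import *
c=look("wrist","w5.png"); print(bot.sense()["tool_pos"],proj(c,[432,75,45]))
m=mask(c,(0,0,135),(180,50,255),(195,120,325,235)); print([(b,ray(c,*b[2],45).round(1)) for b in blobs(m,400)])
s=look("side")
for b in blobs(mask(s,(0,0,165),(180,40,255),(215,170,330,260)),40): print(b,ray(s,*b[2],55).round(1))
s=look("scene")
for b in blobs(mask(s,(0,0,165),(180,40,255),(240,215,300,260)),40): print(b,ray(s,*b[2],55).round(1))
```

```text
[432.77115952  74.81655658 159.77140105] (np.float64(258.4869147916733), np.float64(187.2028556117938))
[((np.int32(2368), [231, 159, 55, 56], [258.1, 186.6]), array([431.3,  74.5,  45. ]))]
(np.int32(1271), [248, 170, 82, 75], [286.3, 204.6]) [596.6 -44.1  55. ]
(np.int32(397), [238, 176, 52, 67], [264.0, 208.6]) [520.2 -27.6  55. ]
(np.int32(122), [315, 234, 15, 15], [322.7, 241.2]) [ 613.  -241.7   55. ]
(np.int32(1608), [240, 217, 60, 38], [269.6, 234.0]) [629.2  19.4  55. ]
(np.int32(79), [255, 253, 45, 7], [278.6, 256.3]) [697.6  33.9  55. ]
```

View pics/w5.png

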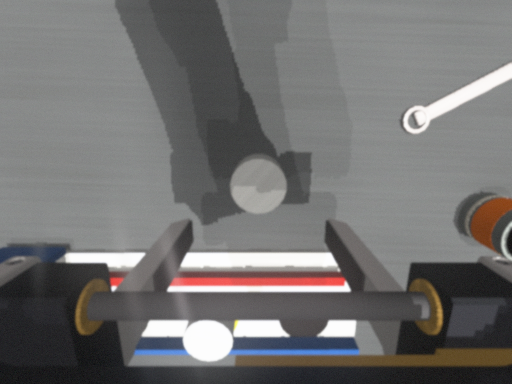

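Cup B is at (258,187), as predicted.

Request:
play_rows(commands="0 0 -0.2 0 0;0 0 -0.4 0 0;0 0 -0.6 0 0;0 0 -0.6 0 0;0 0 -0.6 0 0.3")

```text
clock: 13.85
tool_pos: [432.8, 75.2, 11.3]
eef_rot: [[-0.999, -0.035, 0.001], [-0.035, 0.999, 0.0], [-0.001, 0.0, -1.0]]
wrist_force: [0.4, -0.5, 0.6]
gripper_width: 87.3
grasp_force: 0.0
```

Request:
play_rows(commands="0 0 0 0 0.6;0 0 0 0 0.6;0 0 0 0 0.6;0 0 0 0 0.6;0 0 0 0 0.6")

```text
clock: 14.48
tool_pos: [432.7, 75.0, 10.9]
eef_rot: [[-0.999, -0.034, 0.002], [-0.034, 0.999, -0.0], [-0.002, -0.0, -1.0]]
wrist_force: [-1.9, -0.8, 15.2]
gripper_width: 63.8
grasp_force: 19.9
```

Request:
play_rows(commands="0 0 0.2 0 0.6;0 0 0.4 0 0.6;0.2 -0.06 0.6 0 0.6;0.4 -0.12 0.6 0 0.6;0.4 -0.12 0.6 0 0.6")

```text
clock: 15.1
tool_pos: [534.9, 43.4, 160.7]
eef_rot: [[-0.999, -0.032, 0.002], [-0.032, 0.999, -0.0], [-0.002, -0.0, -1.0]]
wrist_force: [-1.0, 1.1, -1.8]
gripper_width: 63.7
grasp_force: 19.9
```

Request:
play_rows(commands="0.2 -0.06 0 0 0.6;0.35 -0.1 0 0 0.6;0.408 -0.114 0 0 0.6;0.408 -0.114 0 0 0.6;0.408 -0.114 0 0 0.6")

```text
clock: 15.72
tool_pos: [633.0, 17.0, 159.9]
eef_rot: [[-0.999, -0.035, -0.001], [-0.035, 0.999, 0.0], [0.001, 0.0, -1.0]]
wrist_force: [-1.5, 0.4, -2.8]
gripper_width: 63.5
grasp_force: 19.9
```

Request:
play_rows(commands="0 0 0 0 0.6;0 0 0 0 0.6")

```text
clock: 15.98
tool_pos: [633.7, 16.7, 160.2]
eef_rot: [[-0.999, -0.035, 0.0], [-0.035, 0.999, -0.0], [-0.0, -0.0, -1.0]]
wrist_force: [-0.1, 0.1, -1.1]
gripper_width: 63.5
grasp_force: 19.9
```

Run:
```python
from h import *
c=look("wrist","w6.png"); print(bot.sense()["tool_pos"],proj(c,[634,16.5,55]))
```

```text
[633.76944751  16.60813735 160.15965235] (np.float64(258.1320266713495), np.float64(190.5640490583114))
```

View pics/w6.png

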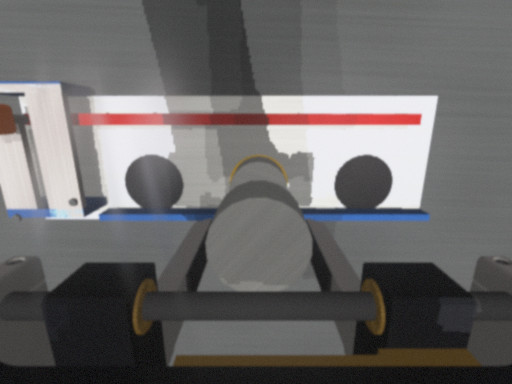

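The bottom cup stands centred on the pad, with a symmetric yellow rim around (259,175). The held cup lines up with it at (260,243). Lowering onto the stack.

Request:
play_rows(commands="0 0 -0.2 0 0.6;0 0 -0.32 0 0.6;0 0 -0.36 0 0.6;0 0 -0.367 0 0.6;0 0 -0.37 0 0.6")

```text
clock: 16.65
tool_pos: [634.7, 16.6, 68.7]
eef_rot: [[-0.999, -0.035, 0.002], [-0.035, 0.999, -0.0], [-0.002, -0.0, -1.0]]
wrist_force: [-0.5, 0.7, -0.7]
gripper_width: 63.6
grasp_force: 19.9
```

Request:
play_rows(commands="0 0 -0.004 0 0.6;0 0 -0.004 0 0.4;0 0 -0.004 0 0.3;0 0 -0.004 0 0;0 0 -0.004 0 0")

```text
clock: 17.27
tool_pos: [634.0, 16.5, 66.5]
eef_rot: [[-0.999, -0.035, 0.0], [-0.035, 0.999, -0.0], [-0.0, -0.0, -1.0]]
wrist_force: [-0.2, 0.2, -0.7]
gripper_width: 82.5
grasp_force: 0.0
```

Request:
play_rows(commands="0 0 0.1 0 0;0 0 0.2 0 0;0 0 0.4 0 0;-0.15 -0.2 0.4 0 0;-0.3 -0.4 0.4 0 0")

```text
clock: 17.9
tool_pos: [558.2, -84.5, 166.8]
eef_rot: [[-0.999, -0.035, 0.001], [-0.035, 0.999, -0.0], [-0.001, -0.0, -1.0]]
wrist_force: [0.3, -1.4, -1.1]
gripper_width: 93.9
grasp_force: 0.0
```

Request:
play_rows(commands="-0.1 -0.22 0 0 0;-0.2 -0.44 0 0 0;-0.3 -0.66 0 0 0;-0.316 -0.88 0 0 0;-0.316 -1 0 0 0")

```text
clock: 18.52
tool_pos: [478.8, -336.5, 166.6]
eef_rot: [[-0.999, -0.032, -0.0], [-0.032, 0.999, -0.001], [0.0, -0.001, -1.0]]
wrist_force: [-0.6, 0.9, -0.2]
gripper_width: 94.3
grasp_force: 0.0
```

Request:
play_rows(commands="0 -0.27 0 0 0;0 -0.27 0 0 0;0 -0.27 0 0 0;0 -0.27 0 0 0;0 -0.27 0 0 0")

```text
clock: 19.15
tool_pos: [480.4, -400.0, 166.7]
eef_rot: [[-0.999, -0.036, 0.0], [-0.036, 0.999, -0.0], [-0.0, -0.0, -1.0]]
wrist_force: [0.5, 0.3, 0.0]
gripper_width: 93.6
grasp_force: 0.0
```

Run:
```python
from h import *
c=look("wrist","w7.png"); print(bot.sense()["tool_pos"],np.round(bot.sense()["joint_positions"],2),proj(c,[476,-410,84]))
m=mask(c,(0,0,0),(180,120,60),(200,100,320,260)); print([(b,ray(c,*b[2],84).round(1)) for b in blobs(m,200)])
m=mask(c,(4,140,60),(18,255,255),(190,100,330,260)); print([(b,ray(c,*b[2],40).round(1)) for b in blobs(m,100)])
```

```text
[ 480.33364835 -400.18030353  166.68160536] [ 0.71  0.46 -0.09  1.65  0.05  1.04  2.22] (np.float64(248.39392851701405), np.float64(191.439961681025))
[((np.int32(2193), [225, 163, 53, 54], [250.7, 189.3]), array([ 473.7, -407.8,   84. ]))]
[]
```

View pics/w7.png

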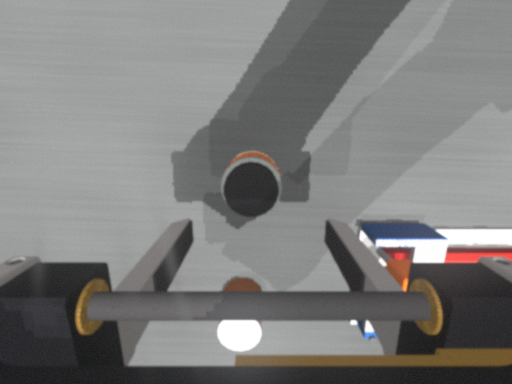

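The lid is at (251,189), giving a tin centre of (474,-408).

Request:
play_rows(commands="-0.026 -0.032 -0.1 0 0;-0.026 -0.032 -0.35 0 0;-0.026 -0.032 -0.57 0 0;-0.026 -0.032 -0.57 0 0;-0.026 -0.032 -0.57 0 0.3")

```text
clock: 19.82
tool_pos: [474.6, -409.6, 26.2]
eef_rot: [[-0.999, -0.035, 0.002], [-0.035, 0.999, -0.001], [-0.002, -0.002, -1.0]]
wrist_force: [0.6, -1.3, 0.2]
gripper_width: 87.3
grasp_force: 0.0
```

Request:
play_rows(commands="0 0 0 0 0.6;0 0 0 0 0.6;0 0 0 0 0.6;0 0 0 0 0.6;0 0 0 0 0.6", newtons=30)

```text
clock: 20.45
tool_pos: [474.1, -409.2, 25.3]
eef_rot: [[-0.999, -0.035, 0.001], [-0.035, 0.999, -0.001], [-0.001, -0.001, -1.0]]
wrist_force: [-2.6, 3.3, 11.0]
gripper_width: 63.4
grasp_force: 30.0
```

Request:
play_rows(commands="0 0 0.2 0 0.6;0 0 0.4 0 0.6;0.1 0.15 0.6 0 0.6;0.25 0.35 0.6 0 0.6;0.25 0.35 0.6 0 0.6")

```text
clock: 21.08
tool_pos: [539.0, -316.6, 175.0]
eef_rot: [[-0.999, -0.041, 0.002], [-0.041, 0.999, 0.001], [-0.002, 0.001, -1.0]]
wrist_force: [-0.4, -0.4, -4.3]
gripper_width: 63.5
grasp_force: 30.0
```

Request:
play_rows(commands="0.1 0.2 0 0 0.6;0.2 0.4 0 0 0.6;0.3 0.6 0 0 0.6;0.4 0.75 0 0 0.6;0.409 0.828 0 0 0.6")

```text
clock: 21.7
tool_pos: [638.9, -112.0, 173.5]
eef_rot: [[-0.999, -0.037, -0.0], [-0.037, 0.999, 0.001], [0.0, 0.001, -1.0]]
wrist_force: [-1.3, -0.0, -5.1]
gripper_width: 63.7
grasp_force: 30.0
```

Request:
play_rows(commands="0 0 0 0 0.6;0 0 0 0 0.6;0 0 0 0 0.6")

```text
clock: 22.08
tool_pos: [637.8, -116.2, 174.0]
eef_rot: [[-0.999, -0.032, -0.0], [-0.032, 0.999, -0.001], [0.0, -0.001, -1.0]]
wrist_force: [1.3, -0.1, -3.0]
gripper_width: 63.4
grasp_force: 30.0
```

Run:
```python
from h import *
c=look("wrist","w8.png"); print(bot.sense()["tool_pos"])
s=look("side"); m=mask(s,(22,120,70),(36,255,255),(260,170,320,230)); print(blobs(m))
```

```text
[ 637.87471602 -115.89187264  174.0118397 ]
[]
```

View pics/w8.png

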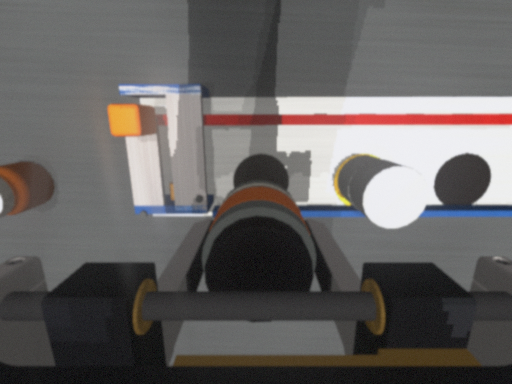

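The cup stack stands straight at (380,190), and the tin is held upright over the black pad at (261,175). Lowering.

Request:
play_rows(commands="0 0.005 -0.2 0 0.6;0 0.005 -0.4 0 0.6;0 0.005 -0.51 0 0.6;0 0.005 -0.545 0 0.6;0 0.005 -0.553 0 0.6")

```text
clock: 22.8
tool_pos: [638.6, -113.5, 36.2]
eef_rot: [[-0.999, -0.034, 0.001], [-0.034, 0.999, -0.0], [-0.001, -0.0, -1.0]]
wrist_force: [0.1, 0.5, -2.4]
gripper_width: 63.8
grasp_force: 30.0
```

Request:
play_rows(commands="0 0 -0.004 0 0.6;0 0 -0.004 0 0.6;0 0 -0.004 0 0.4;0 0 -0.004 0 0;0 0 -0.004 0 0")

```text
clock: 23.42
tool_pos: [638.5, -113.3, 35.0]
eef_rot: [[-0.999, -0.035, 0.001], [-0.035, 0.999, -0.0], [-0.001, -0.0, -1.0]]
wrist_force: [0.1, -0.5, -0.0]
gripper_width: 80.3
grasp_force: 0.0
```

Request:
play_rows(commands="0 0 0 0 0;0 0 0.2 0 0;0 0 0.4 0 0;0 0 0.6 0 0;-0.1 0.15 0.64 0 0")

```text
clock: 24.05
tool_pos: [614.9, -77.8, 197.9]
eef_rot: [[-1.0, -0.031, 0.005], [-0.031, 1.0, -0.001], [-0.005, -0.002, -1.0]]
wrist_force: [-0.3, 0.9, -0.5]
gripper_width: 94.1
grasp_force: 0.0
```

Run:
```python
from h import *
print(bot.sense()["tool_pos"])
for n,box in(("scene",(345,140,420,210)),("side",(170,125,240,175))):
    q=look(n); m=mask(q,(0,0,0),(180,120,45),box)
    print(n,[(b,ray(q,*b[2],84).round(1)) for b in blobs(m,25)])
```

```text
[614.93373543 -77.84088099 197.91487118]
scene [((np.int32(205), [372, 162, 18, 16], [380.4, 169.4]), array([477.7, 366.3,  84. ]))]
side [((np.int32(93), [199, 142, 13, 10], [205.1, 146.4]), array([467.3, 360.2,  84. ]))]
```

Request:
play_rows(commands="-0.08 0.22 -0.03 0 0;-0.15 0.44 -0.06 0 0;-0.22 0.66 -0.1 0 0;-0.3 0.86 -0.1 0 0;-0.3 0.95 -0.1 0 0")

```text
clock: 24.78
tool_pos: [536.8, 164.7, 169.8]
eef_rot: [[-0.999, -0.038, -0.0], [-0.038, 0.999, 0.0], [0.0, 0.0, -1.0]]
wrist_force: [1.4, -0.2, 0.8]
gripper_width: 93.9
grasp_force: 0.0
```

Request:
play_rows(commands="-0.13 0.2 0 0 0;-0.264 0.4 0 0 0;-0.264 0.6 0 0 0;-0.264 0.8 0 0 0;-0.264 0.8 0 0 0")

```text
clock: 25.4
tool_pos: [470.9, 365.4, 169.3]
eef_rot: [[-0.999, -0.039, -0.001], [-0.039, 0.999, 0.001], [0.001, 0.001, -1.0]]
wrist_force: [0.2, -1.1, -0.1]
gripper_width: 93.9
grasp_force: 0.0
```

Request:
play_rows(commands="0 0 0 0 0;0 0 0 0 0;0 0 0 0 0")

```text
clock: 25.78
tool_pos: [472.7, 360.9, 169.8]
eef_rot: [[-0.999, -0.033, 0.0], [-0.033, 0.999, -0.0], [-0.0, -0.0, -1.0]]
wrist_force: [-0.0, -0.4, 0.1]
gripper_width: 94.4
grasp_force: 0.0
```

Run:
```python
from h import *
c=look("wrist","w9.png"); print(bot.sense()["tool_pos"],np.round(bot.sense()["joint_positions"],2),proj(c,[472,362,84]))
m=mask(c,(0,0,0),(180,120,60),(180,80,340,260)); print([(b,ray(c,*b[2],84).round(1)) for b in blobs(m,200)])
```

```text
[472.56781214 361.07378982 169.83634072] [-0.42  0.42 -0.36  1.72  0.17  1.03  0.76] (np.float64(259.43258670796297), np.float64(194.56829070429868))
[((np.int32(2083), [243, 167, 53, 52], [268.6, 192.3]), array([469.3, 371.2,  84. ])), ((np.int32(320), [326, 223, 14, 37], [332.8, 241.6]), array([521.5, 442. ,  84. ]))]
```

View pics/w9.png

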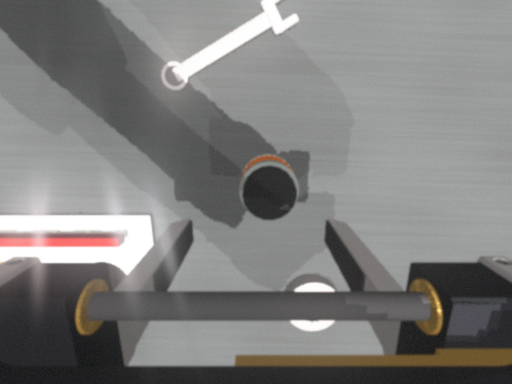

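The lid is at (269,192), giving tin B at (469,371). The wrench at (230,45) is clear.

Request:
play_rows(commands="-0.012 0.04 -0.1 0 0;-0.012 0.04 -0.35 0 0;-0.012 0.04 -0.584 0 0;-0.012 0.04 -0.584 0 0;-0.012 0.04 -0.584 0 0.3")

```text
clock: 26.45
tool_pos: [470.2, 372.5, 25.9]
eef_rot: [[-0.999, -0.034, 0.002], [-0.034, 0.999, 0.001], [-0.002, 0.001, -1.0]]
wrist_force: [-0.5, -0.0, 1.0]
gripper_width: 87.0
grasp_force: 0.0
```

Request:
play_rows(commands="0 0 0 0 0.6;0 0 0 0 0.6;0 0 0 0 0.6;0 0 0 0 0.6;0 0 0 0 0.6")

```text
clock: 27.08
tool_pos: [469.9, 372.1, 25.0]
eef_rot: [[-0.999, -0.034, 0.002], [-0.034, 0.999, 0.001], [-0.002, 0.001, -1.0]]
wrist_force: [-2.5, -2.4, 11.6]
gripper_width: 63.6
grasp_force: 30.0
```

Request:
play_rows(commands="0 0 0.2 0 0.6;0 0 0.4 0 0.6;0.1 -0.13 0.6 0 0.6;0.2 -0.3 0.6 0 0.6;0.2 -0.3 0.6 0 0.6")

```text
clock: 27.7
tool_pos: [521.6, 292.7, 174.4]
eef_rot: [[-1.0, -0.029, 0.002], [-0.029, 1.0, -0.001], [-0.002, -0.001, -1.0]]
wrist_force: [0.1, 0.1, -3.7]
gripper_width: 63.6
grasp_force: 30.0
```

Request:
play_rows(commands="0.15 -0.2 0 0 0.6;0.3 -0.4 0 0 0.6;0.42 -0.55 0 0 0.6;0.44 -0.6 0 0 0.6;0.44 -0.6 0 0 0.6")

```text
clock: 28.32
tool_pos: [628.9, 146.7, 173.4]
eef_rot: [[-0.999, -0.034, -0.001], [-0.034, 0.999, -0.0], [0.001, -0.0, -1.0]]
wrist_force: [-0.0, 0.1, -3.4]
gripper_width: 63.9
grasp_force: 30.0
```

Request:
play_rows(commands="0 0 0 0 0.6;0 0 0 0 0.6;0 0 0 0 0.6")

```text
clock: 28.7
tool_pos: [628.9, 147.5, 173.8]
eef_rot: [[-0.999, -0.036, 0.0], [-0.036, 0.999, 0.0], [-0.0, 0.0, -1.0]]
wrist_force: [0.3, -1.0, -2.9]
gripper_width: 63.6
grasp_force: 30.0
```

Run:
```python
from h import *
c=look("wrist","w10.png"); print(bot.sense()["tool_pos"])
```

```text
[629.00929853 147.36237141 173.79077749]
```

View pics/w10.png

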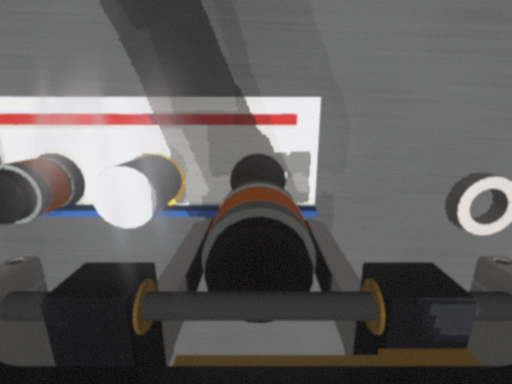

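The tin is held over the black pad at (258,178), with the stack at (140,190) and the other tin standing at (40,190).

Request:
play_rows(commands="0 0 -0.2 0 0.6;0 0 -0.4 0 0.6;0 0 -0.51 0 0.6;0 0 -0.545 0 0.6;0 0 -0.553 0 0.6")

```text
clock: 29.38
tool_pos: [629.5, 147.0, 35.9]
eef_rot: [[-0.999, -0.035, 0.0], [-0.035, 0.999, 0.0], [-0.0, 0.0, -1.0]]
wrist_force: [0.4, -0.0, -2.5]
gripper_width: 63.8
grasp_force: 30.0
```

Request:
play_rows(commands="0 0 -0.004 0 0.6;0 0 -0.004 0 0.6;0 0 -0.004 0 0.4;0 0 -0.004 0 0;0 0 -0.004 0 0")

```text
clock: 30.0
tool_pos: [629.4, 146.8, 34.7]
eef_rot: [[-0.999, -0.035, 0.0], [-0.035, 0.999, 0.0], [-0.0, -0.0, -1.0]]
wrist_force: [0.5, -0.6, 0.7]
gripper_width: 80.4
grasp_force: 0.0
```

Request:
play_rows(commands="0 0 0 0 0;0 0 0.2 0 0;0 0 0.4 0 0;0 0 0.6 0 0;-0.15 -0.15 0.64 0 0")

```text
clock: 30.62
tool_pos: [593.5, 111.5, 197.6]
eef_rot: [[-0.999, -0.038, 0.005], [-0.038, 0.999, 0.002], [-0.005, 0.002, -1.0]]
wrist_force: [-0.5, -2.4, -1.1]
gripper_width: 94.1
grasp_force: 0.0
```

Request:
play_rows(commands="-0.1 -0.2 0.1 0 0;-0.1 -0.4 0.2 0 0;-0.1 -0.5 0.2 0 0;-0.1 -0.5 0.2 0 0;-0.1 -0.5 0.2 0 0")

```text
clock: 31.25
tool_pos: [566.6, -14.7, 244.2]
eef_rot: [[-0.999, -0.036, -0.0], [-0.036, 0.999, 0.0], [0.0, 0.0, -1.0]]
wrist_force: [0.3, 0.6, 0.0]
gripper_width: 94.2
grasp_force: 0.0
```

Run:
```python
from h import *
print(bot.sense()["tool_pos"])
c=look("wrist","w11.png")
print("exp top px",[np.round(proj(c,p),0) for p in ([638.5,-113.4,94],[634,16.5,100],[629.5,146.4,94])])
for nm,lo,hi,z in(("lid",(0,0,0),(180,140,60),94),("cup",(0,0,150),(180,40,255),100),("knob",(6,150,90),(22,255,255),108)):
    print(nm,[(b,ray(c,*b[2],z).round(1)) for b in blobs(mask(c,lo,hi,(0,0,512,260)),300)])
```

```text
[566.61744116 -14.70549513 244.22416192]
exp top px [array([181., 232.]), array([281., 234.]), array([379., 232.])]
lid [((np.int32(1241), [235, 52, 32, 94], [250.7, 116.4]), array([489.5, -26.3,  94. ])), ((np.int32(504), [175, 214, 29, 46], [186.5, 239.9]), array([ 649.8, -106.7,   94. ])), ((np.int32(449), [326, 227, 29, 33], [337.2, 246.6]), array([652.4,  93.6,  94. ])), ((np.int32(424), [362, 227, 37, 24], [381.9, 240.7]), array([641.8, 151.9,  94. ]))]
cup [((np.int32(774), [455, 0, 57, 33], [478.4, 13.0]), array([376.9, 209. , 100. ])), ((np.int32(2933), [74, 146, 73, 90], [122.6, 185.0]), array([ 576.2, -180.9,  100. ])), ((np.int32(1216), [148, 147, 90, 16], [190.1, 154.3]), array([535.6, -97. , 100. ])), ((np.int32(9699), [211, 147, 203, 109], [319.4, 196.8]), array([582.6,  61.9, 100. ])), ((np.int32(2600), [144, 172, 97, 69], [182.6, 189.8]), array([ 579.7, -107.6,  100. ])), ((np.int32(1236), [81, 181, 32, 54], [97.0, 209.5]), array([ 609.2, -216.1,  100. ]))]
knob [((np.int32(582), [60, 164, 30, 25], [74.2, 176.2]), array([ 565.4, -233.1,  108. ]))]
```

Request:
play_rows(commands="-0.2 0.12 0 0 0;-0.4 0.12 0 0 0;-0.4 0.12 0 0 0;-0.4 0.12 0 0 0;-0.4 0.12 0 0 0")

```text
clock: 31.92
tool_pos: [467.4, 14.6, 244.3]
eef_rot: [[-0.999, -0.035, -0.0], [-0.035, 0.999, 0.0], [0.0, 0.0, -1.0]]
wrist_force: [-0.4, -1.0, -0.0]
gripper_width: 94.1
grasp_force: 0.0
```

Run:
```python
from h import *
print(bot.sense()["tool_pos"])
c=look("wrist")
print("exp top px",[np.round(proj(c,p),0) for p in ([638.5,-113.4,94],[634,16.5,100],[629.5,146.4,94])])
c=look("scene","s2.png")
print("exp top px",[np.round(proj(c,p),1) for p in ([638.5,-113.4,94],[634,16.5,100],[629.5,146.4,94])])
g=[]
for nm,lo,hi,z in(("lid",(0,0,0),(180,140,50),94),("cup",(0,0,190),(180,40,255),100),("band",(4,130,60),(20,255,255),40)):
    print(nm,[(b,ray(c,*b[2],z).round(1)) for b in blobs(mask(c,lo,hi,(150,190,360,290)),30)])
c=look("side","d2.png")
print("exp top px",[np.round(proj(c,p),1) for p in ([638.5,-113.4,94],[634,16.5,100],[629.5,146.4,94])])
for nm,lo,hi,z in(("lid",(0,0,0),(180,140,50),94),("cup",(0,0,190),(180,40,255),100),("band",(4,130,60),(20,255,255),40)):
    print(nm,[(b,ray(c,*b[2],z).round(1)) for b in blobs(mask(c,lo,hi,(235,130,360,280)),30)])
```

```text
[467.39788752  14.56422388 244.25584696]
exp top px [array([163., 296.]), array([255., 299.]), array([348., 296.])]
exp top px [array([220.3, 236.3]), array([269. , 228.1]), array([316.8, 222. ])]
lid [((np.int32(34), [308, 224, 16, 10], [314.1, 230.1]), array([652.4, 134.7,  94. ]))]
cup [((np.int32(311), [324, 204, 16, 37], [331.0, 223.7]), array([642.4, 181.6, 100. ])), ((np.int32(322), [281, 217, 26, 31], [293.6, 235.8]), array([664.8,  77.2, 100. ])), ((np.int32(314), [258, 220, 23, 18], [269.2, 228.5]), array([635.3,  16.9, 100. ])), ((np.int32(579), [229, 225, 29, 30], [244.2, 239.1]), array([657.5, -52. , 100. ])), ((np.int32(236), [200, 231, 12, 29], [204.9, 244.9]), array([ 660.9, -154.7,  100. ])), ((np.int32(114), [172, 265, 30, 8], [187.1, 268.8]), array([ 720.9, -203. ,  100. ]))]
band [((np.int32(150), [167, 212, 13, 15], [172.8, 219.2]), array([ 539.8, -245.3,   40. ])), ((np.int32(74), [304, 232, 21, 11], [313.2, 238.6]), array([651.3, 137.9,  40. ])), ((np.int32(68), [213, 248, 20, 9], [222.9, 252.9]), array([ 661.8, -112.7,   40. ]))]
exp top px [array([308.7, 204.
[... 483 characters left out ...]
cup [((np.int32(196), [248, 170, 30, 27], [260.9, 181.8]), array([550.6,  54.2, 100. ])), ((np.int32(87), [237, 176, 15, 16], [243.8, 183.6]), array([494.2,  72.1, 100. ])), ((np.int32(136), [279, 176, 18, 11], [288.1, 181.0]), array([635.7,  15.6, 100. ])), ((np.int32(301), [280, 203, 24, 31], [292.1, 216.4]), array([ 559. , -142.5,  100. ])), ((np.int32(112), [273, 220, 17, 22], [281.7, 229.9]), array([ 500.8, -179.5,  100. ]))]
band [((np.int32(108), [261, 172, 17, 9], [269.2, 176.4]), array([626.3, 133.2,  40. ])), ((np.int32(127), [299, 214, 19, 11], [308.1, 220.0]), array([ 631.8, -128.4,   40. ])), ((np.int32(122), [305, 231, 12, 16], [310.4, 239.6]), array([ 591.3, -207.2,   40. ]))]
```

Tins and stack are at their expected pixels in both fixed views, within about 2 px. Returning to the knob.

Request:
play_rows(commands="0.05 -0.1 0 -0.1 0;0.1 -0.2 0 -0.2 0;0.15 -0.3 0 -0.3 0;0.2 -0.4 0 -0.4 0;0.2 -0.5 0 -0.5 0")

```text
clock: 32.7
tool_pos: [517.4, -111.6, 243.9]
eef_rot: [[-0.728, 0.686, -0.001], [0.686, 0.728, 0.0], [0.001, -0.0, -1.0]]
wrist_force: [0.6, 0.2, -0.4]
gripper_width: 93.9
grasp_force: 0.0
```

Request:
play_rows(commands="0.05 -0.1 -0.05 -0.1 0;0.1 -0.2 -0.1 -0.2 0;0.15 -0.3 -0.18 -0.3 0;0.2 -0.4 -0.18 -0.4 0;0.2 -0.5 -0.18 -0.5 0")

```text
clock: 33.33
tool_pos: [567.4, -236.4, 198.6]
eef_rot: [[-0.03, 1.0, -0.001], [1.0, 0.03, 0.0], [0.0, -0.001, -1.0]]
wrist_force: [0.1, 0.1, 0.6]
gripper_width: 93.9
grasp_force: 0.0
```

Request:
play_rows(commands="0 0 0 0 0;0 0 0 0 0;0 0 0 0 0")

```text
clock: 33.7
tool_pos: [566.9, -234.9, 199.4]
eef_rot: [[-0.037, 0.999, -0.0], [0.999, 0.037, 0.0], [0.0, 0.0, -1.0]]
wrist_force: [0.8, -0.4, 1.1]
gripper_width: 93.7
grasp_force: 0.0
```

Run:
```python
from h import *
print(bot.sense()["tool_pos"])
c=look("wrist")
print([(b,ray(c,*b[2],108).round(1)) for b in blobs(mask(c,(6,150,90),(22,255,255),(150,100,350,280)),60)])
```

```text
[ 566.89966168 -234.90338716  199.44289182]
[((np.int32(717), [245, 177, 26, 32], [257.7, 193.8]), array([ 567.5, -233.2,  108. ]))]
```

Down to z≈74, then grip.

Request:
play_rows(commands="0 0 -0.2 0 0;0 0 -0.4 0 0;0 0 -0.5 0 0;0 0 -0.5 0 0;0 0 -0.5 0 0.5")

```text
clock: 34.38
tool_pos: [567.4, -235.8, 75.8]
eef_rot: [[-0.035, 0.999, 0.001], [0.999, 0.035, -0.0], [-0.001, 0.001, -1.0]]
wrist_force: [-0.1, 0.4, 0.1]
gripper_width: 87.0
grasp_force: 0.0
```

Request:
play_rows(commands="0 0 0 0 0.6;0 0 0 0 1;0 0 0 0 1;0 0 0 0 1;0 0 0 0 1", newtons=30)

```text
clock: 35.0
tool_pos: [566.7, -235.8, 74.4]
eef_rot: [[-0.035, 0.999, -0.0], [0.999, 0.035, -0.0], [-0.0, -0.0, -1.0]]
wrist_force: [0.4, -0.3, 0.2]
gripper_width: 37.6
grasp_force: 0.0
```

Request:
play_rows(commands="0 0 0 0 1;0 0 0 0 1;0 0 0 0 1;0 0 0 0 1")

```text
clock: 35.5
tool_pos: [566.0, -235.8, 74.4]
eef_rot: [[-0.034, 0.999, -0.001], [0.999, 0.034, 0.0], [0.0, -0.001, -1.0]]
wrist_force: [-5.8, 0.4, 4.2]
gripper_width: 28.0
grasp_force: 30.0
```

Request:
play_rows(commands="-0.016 0 0 0 1;-0.034 0 0 0 1;-0.036 0 0 0 1;-0.036 0.03 0 0 1;-0.038 0.066 0 0 1")

```text
clock: 36.12
tool_pos: [558.5, -219.2, 74.5]
eef_rot: [[-0.035, 0.999, 0.003], [0.999, 0.035, -0.001], [-0.001, 0.003, -1.0]]
wrist_force: [8.4, -11.3, -6.2]
gripper_width: 28.1
grasp_force: 30.0
```

Request:
play_rows(commands="0 0 0 0 1;0 0 0 0 1")

```text
clock: 36.38
tool_pos: [558.5, -218.9, 74.6]
eef_rot: [[-0.035, 0.999, 0.003], [0.999, 0.035, -0.0], [-0.0, 0.003, -1.0]]
wrist_force: [8.0, 0.5, -6.4]
gripper_width: 27.4
grasp_force: 30.0
```

Request:
play_rows(commands="0.03 0.001 0 0 1;0.06 0.002 0 0 1;0.09 0.003 0 0 1;0.12 0.004 0 0 1;0.12 0.004 0 0 1")

```text
clock: 37.0
tool_pos: [588.7, -217.9, 74.5]
eef_rot: [[-0.035, 0.999, 0.002], [0.999, 0.035, -0.0], [-0.0, 0.002, -1.0]]
wrist_force: [6.8, 0.5, -2.9]
gripper_width: 27.9
grasp_force: 30.0
```

Request:
play_rows(commands="0.015 0 0 0 1;0.03 0.001 0 0 1;0.04 0.001 0 0 1;0.05 0.002 0 0 1;0.05 0.002 0 0 1")

```text
clock: 37.62
tool_pos: [600.8, -217.5, 74.6]
eef_rot: [[-0.035, 0.999, 0.002], [0.999, 0.035, -0.0], [-0.0, 0.002, -1.0]]
wrist_force: [6.5, -0.5, -2.3]
gripper_width: 27.5
grasp_force: 30.0
```

Request:
play_rows(commands="0.004 0 0 0 1;0.008 0 0 0 1;0.012 0 0 0 1;0.012 0 0 0 1")

```text
clock: 38.12
tool_pos: [603.0, -217.5, 74.5]
eef_rot: [[-0.035, 0.999, 0.0], [0.999, 0.035, 0.0], [0.0, 0.0, -1.0]]
wrist_force: [3.8, 1.4, -0.3]
gripper_width: 27.8
grasp_force: 30.0
```

Contact is beginning (force 3.8 N). Opening, raising, then checking.

Request:
play_rows(commands="0 0 0 0 0.65;0 0 0 0 0.6;0 0 0 0 0.4;0 0 0 0 0;0 0 0 0 0")

```text
clock: 38.75
tool_pos: [602.5, -217.9, 74.3]
eef_rot: [[-0.034, 0.999, -0.0], [0.999, 0.034, -0.0], [-0.0, -0.0, -1.0]]
wrist_force: [1.1, 0.4, 0.3]
gripper_width: 64.4
grasp_force: 0.0
```

Request:
play_rows(commands="0 0 0 0 0;0 0 0.2 0 0;0 0 0.4 0 0;0 0 0.6 0 0;-0.25 0 0.6 0 0")

```text
clock: 39.38
tool_pos: [543.8, -217.9, 228.2]
eef_rot: [[-0.037, 0.999, 0.007], [0.999, 0.037, -0.002], [-0.003, 0.007, -1.0]]
wrist_force: [-1.4, -1.0, -1.5]
gripper_width: 94.0
grasp_force: 0.0
```

Request:
play_rows(commands="-0.25 0.1 0 0 0;-0.5 0.1 0 0 0;-0.5 0.1 0 0 0;-0.5 0.1 0 0 0")

```text
clock: 39.88
tool_pos: [415.7, -192.9, 225.0]
eef_rot: [[-0.034, 0.999, 0.001], [0.999, 0.034, -0.0], [-0.0, 0.001, -1.0]]
wrist_force: [0.0, 0.3, -0.5]
gripper_width: 94.2
grasp_force: 0.0
```

Run:
```python
from h import *
s=bot.sense();print(s["clock"],s["tool_pos"],s["wrist_force"])
for n,boxes in(("scene",(150,190,360,290)),("side",(250,150,350,280))):
    c=look(n,n+"3.png")
    print(n,"exp",[np.round(proj(c,p),1) for p in ([640,-113.4,94],[635.5,16.5,100],[631,146.4,94],[605,-217.5,108])])
    for nm,lo,hi,z in(("lid",(0,0,0),(180,140,50),94),("cup",(0,0,190),(180,40,255),100),("orange",(4,130,60),(20,255,255),86)):
        print(nm,[(int(b[0]),b[2],ray(c,*b[2],z).round(1)) for b in blobs(mask(c,lo,hi,boxes),40)])
    red=mask(c,(0,150,60),(6,255,255),boxes); print("red",[(int(b[0]),b[2],ray(c,*b[2],34).round(1)) for b in blobs(red,20)])
```

```text
39.875 [ 415.7181625  -192.88324964  224.96063681] [ 0.0064031   0.29771337 -0.45612059]
scene exp [array([220.4, 236.9]), array([269.1, 228.6]), array([316.9, 222.5]), array([179.4, 227.2])]
lid [(53, [192.8, 193.1], array([ 494.4, -179.2,   94. ]))]
cup [(1504, [274.2, 219.1], array([609.1,  34. , 100. ])), (160, [333.0, 232.6], array([668.9, 181.2, 100. ])), (278, [291.0, 239.3], array([673.9,  68.7, 100. ])), (280, [245.5, 246.1], array([677.9, -50.9, 100. ])), (117, [205.2, 252.1], array([ 681.2, -155.2,  100. ])), (105, [187.2, 268.9], array([ 721.2, -202.8,  100. ]))]
orange [(135, [179.5, 231.7], array([ 606.6, -220.9,   86. ])), (67, [313.3, 238.9], array([673.7, 129.1,  86. ])), (67, [222.8, 253.2], array([ 683.7, -111.2,   86. ]))]
red [(62, [292.5, 224.8], array([598.5,  89.4,  34. ])), (67, [244.0, 232.0], array([603.3, -49. ,  34. ])), (31, [203.3, 237.8], array([ 606.6, -163.3,   34. ]))]
side exp [array([309. , 204.4]), array([287.9, 180.9]), array([268.9, 162.4]), array([317.8, 224.9])]
lid [(46, [261.7, 153.2], array([634. , 208.8,  94. ])), (339, [274.0, 170.3], array([625.1,  96.8,  94. ])), (158, [309.1, 205.9], array([ 636.3, -119.6,   94. ])), (126, [260.7, 262.4], array([ 387.2, -260.4,   94. ]))]
cup [(68, [290.2, 183.4], array([635.6,   1.1, 100. ])), (842, [274.4, 213.0], array([ 517. , -103.7,  100. ])), (68, [296.2, 208.7], array([ 588.7, -117.7,  100. ])), (91, [326.2, 241.2], array([ 595.1, -279.9,  100. ])), (51, [309.0, 255.9], array([ 519.3, -305.9,  100. ]))]
orange [(259, [313.4, 225.6], array([ 605.1, -196. ,   86. ]))]
red [(41, [270.0, 189.5], array([597. ,  72.2,  34. ])), (155, [293.3, 215.5], array([602.8, -82.3,  34. ]))]
```

Request:
play_rows(commands="0 -0.2 0.1 0 0;0 -0.4 0.2 0 0;0 -0.4 0.2 0 0;0 -0.4 0.2 0 0;0 -0.4 0.2 0 0")

```text
clock: 40.6
tool_pos: [415.6, -291.6, 273.7]
eef_rot: [[-0.036, 0.999, -0.001], [0.999, 0.036, 0.001], [0.001, -0.001, -1.0]]
wrist_force: [-0.3, -0.5, 0.5]
gripper_width: 94.1
grasp_force: 0.0
```

Run:
```python
from h import *
for n,bx in(("scene",(258,216,282,238)),("side",(270,165,305,190))):
    c=look(n,n+"4.png")
    for t in(190,215,230): print(n,t,[(int(b[0]),b[1],b[2],ray(c,*b[2],100).round(1)) for b in blobs(mask(c,(0,0,t),(180,40,255),bx),30)])
    print("tins",[(int(b[0]),b[2],ray(c,*b[2],94).round(1)) for b in blobs(mask(c,(0,0,0),(180,140,60),(200,200,340,260) if n=="scene" else (255,150,330,230)),40)])
```

```text
scene 190 [(457, [258, 216, 24, 22], [269.0, 225.4], array([626.1,  17.6, 100. ]))]
scene 215 []
scene 230 []
tins [(269, [316.3, 224.3], array([636.1, 143.8,  94. ])), (269, [220.5, 238.7], array([ 645.4, -113.5,   94. ]))]
side 190 []
side 215 []
side 230 []
tins [(317, [280.6, 154.4], array([692.9, 170.1,  94. ])), (830, [284.4, 180.6], array([629.3,  29.6,  94. ])), (55, [294.1, 203.3], array([599.5, -86.8,  94. ])), (178, [309.4, 206.2], array([ 636.4, -121.3,   94. ]))]
```

Request:
play_rows(commands="0 0.22 0 0 0;0 0.44 0 0 0;0 0.66 0 0 0;0 0.88 0 0 0;0 1 0 0 0")

```text
clock: 41.32
tool_pos: [414.9, -39.9, 274.6]
eef_rot: [[-0.038, 0.999, 0.0], [0.999, 0.038, -0.0], [-0.0, 0.0, -1.0]]
wrist_force: [0.3, -0.2, -0.1]
gripper_width: 94.1
grasp_force: 0.0
```

Request:
play_rows(commands="0.1 0.2 0 0 0;0.2 0.22 0 0 0;0.2 0.22 0 0 0;0.2 0.22 0 0 0;0.2 0.22 0 0 0")

```text
clock: 41.95
tool_pos: [464.7, 11.9, 274.5]
eef_rot: [[-0.034, 0.999, 0.0], [0.999, 0.034, -0.0], [-0.0, 0.0, -1.0]]
wrist_force: [-0.3, -0.8, -0.1]
gripper_width: 94.1
grasp_force: 0.0
```

Run:
```python
from h import *
print(bot.sense()["tool_pos"])
c=look("side","side5.png")
for nm,lo,hi,z in(("lid",(0,0,0),(180,140,50),94),("cup",(0,0,190),(180,40,255),100),("cup",(0,0,160),(180,40,255),100),("orange",(4,130,60),(20,255,255),86)):
    print(nm,[(int(b[0]),b[2],ray(c,*b[2],z).round(1)) for b in blobs(mask(c,lo,hi,(250,150,350,240)),40)])
a=cv2.imread("pics/d2.png",0).astype(int);b=cv2.imread("pics/side5.png",0).astype(int)
print(a[174:206:2,274:304:3]);print(b[174:206:2,274:304:3])
```

```text
[464.69067918  11.89703576 274.53080482]
lid [(125, [269.3, 164.0], array([627.7, 137.1,  94. ])), (170, [309.3, 206.1], array([ 636.4, -120.7,   94. ])), (70, [256.2, 217.0], array([460.2, -88.3,  94. ]))]
cup [(167, [254.3, 185.4], array([521.8,  47.2, 100. ])), (132, [288.5, 180.8], array([637.4,  15.9, 100. ])), (64, [296.2, 208.8], array([ 588.4, -118.1,  100. ])), (423, [284.9, 224.8], array([ 520.4, -164.8,  100. ]))]
cup [(1122, [276.6, 212.9], array([ 523.4, -106.4,  100. ])), (210, [285.5, 182.7], array([623.2,  11.7, 100. ])), (72, [296.4, 208.7], array([ 589.2, -117.9,  100. ])), (70, [331.2, 236.8], array([ 618.4, -271.6,  100. ]))]
orange [(110, [269.1, 176.4], array([598.1,  82.9,  86. ])), (266, [313.5, 225.5], array([ 605.6, -195.7,   86. ]))]
[[ 80  79 101  95  98  93  94  99  97  96]
 [ 70  61  78 152 199 186 115  88  99  97]
 [ 76  78 164 203 202 203 207 152  93 100]
 [ 81  57 203 199 196 199 199 207  91  97]
 [106  22 189 203 201 198 200 207  93  97]
 [ 38 160 182 183 202 202 202 205  89  94]
 [197 211  84 176 190 206 206 105  94  90]
 [205 211  74  91 113 118 10
[... 348 characters left out ...]
6 208 108]]
[[ 75  73  96  91  88  90  93  97  93  97]
 [ 72  59  84 149 203 200 124  94  95  95]
 [ 75  78 132 203 199 201 204 157  94  98]
 [ 78  54 204 195 196 197 199 208  92  94]
 [105  16 185 200 197 200 201 203  98  98]
 [ 31 162 168 185 198 198 201 208  93  95]
 [197 210  69 174 186 204 207 109  98  94]
 [203 206  78  86 110 120  91  92  99  95]
 [146 205  76  93  97 102 102  83  95  99]
 [ 73 209  76  92  99  99  97  87  98  92]
 [ 52 129  86  94 100 103  95  95  95  97]
 [ 19  57  76  93  99 100 109  90  55  96]
 [ 66  49  71  96 101 101  99  80  35  87]
 [116  36  54  71  99 100  98  83  63  40]
 [168  79  25  65  94 100  95  97 188  23]
 [186 122  33  66  93 102  94 125 204 106]]
```

```bash
python3 -c "
from bench import bot; print(bot.finish_job())"
```

```text
the job is handed in; nothing more can be done
None
```

I handed the job in at about 42 s of robot time. Both cups are in one column on the yellow pad, and each tin stands on its own black pad. The keeper is unhooked and resting against the load at roughly 32 mm pull, and I steered clear of the wrench, ring and jar. The hand-in returned no verdict; the placement comes from my last camera check.

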